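Build a plate-capacitor stack from the electrode tub

TASK

Tip the blue lid up by its orange fin so that it pivots on the tub's far rim, then lift it off and lay it flat, fin up, on the black mat. Build the capacitor squarely in the white-walled pocket of the green holder: first the aluminium lower electrode from the tub flat on the pocket floor, then every yellow slab lying on the bench, flat one upon another, and last the brass upper electrode from the tub, red terminal up. Finally put the lid back on the emptied tub, seated flat all round, without disturbing the multimeter, the mouse or the coil.

Things in the scene. Friction and masses are not known exactly. Their poses are not given: they have to be found in the camera images.
- tub: Grey open tub, fixed, outside 208 (x) x 136 (y) x 55 high, walls and floor 4 thick. Origin: centre of its underside; z up. Its -x end faces roughly towards the robot. The electrodes lie flat inside, side by side along x (about 45 either side of the middle, in either order), long sides along the tub's y, about 28 mm free beyond each and 38 between them.
- lid: Loose blue lid, 0.16 kg. Origin: centre of its plug's underside; z up. Plug 190 (x) x 118 (y) x 8 deep drops into the tub with 5 mm play each side; plate 220 x 148 x 4 (z 8 to 12) rests on the rim: seated, the origin is 47 above the tub's underside, axes along the tub's. Upright orange fin 10 (x) x 40 (y) x 30 high (z 12 to 42) at x = -92, at the robot's end.
- lid_fin (a point): Centre of the lid's orange fin, 15 above the plate; lid axes.
- lid_far (a point): Underside of the lid's plate at its far end (lid x = +102, z = 8), above the tub's far rim when seated; lid axes.
- tub_far (a point): Top of the tub's far rim (tub x = +102, z = 55); tub axes.
- mat: Black rubber mat fixed flat on the bench, 240 (x) x 170 (y) x 2 thick, where the lid is laid. Origin: centre of its underside.
- holder: Green holder, fixed: base 130 (x) x 90 (y) x 12. White walls 6 thick enclose a pocket 94 (x) x 54 (y); they rise straight 64 above its floor, then flare out as a lead-in up to 74. The long sides are open over their middle 64 mm (x -32 to +32), down to the floor, for the fingers. Origin: centre of the underside; z up.
- seat (a point): Centre of the pocket floor (12 above the bench), axes of the holder. Parts go in with their long side (own y) along the holder's x, either way round.
- lower: Lower electrode: plain aluminium block 50 (x) x 90 (y) x 24 (z), 0.29 kg. Origin: centre of its underside. Starts in the tub, under the lid.
- upper: Upper electrode: brass plate 50 (x) x 90 (y) x 16 (z), 0.22 kg, with a red terminal 14 in diameter and 16 high in the middle of its top. Origin: centre of the plate's underside. Starts in the tub, under the lid.
- slab1: Yellow plastic dielectric slab 50 (x) x 90 (y) x 12 (z), 0.065 kg, lying flat on the bench. Origin: centre of its underside. Two or three of the slabs are there; all alike, in any order in the stack.
- slab2: Yellow plastic dielectric slab 50 (x) x 90 (y) x 12 (z), 0.065 kg, lying flat on the bench. Origin: centre of its underside. Two or three of the slabs are there; all alike, in any order in the stack.
- slab3: Yellow plastic dielectric slab 50 (x) x 90 (y) x 12 (z), 0.065 kg, lying flat on the bench. Origin: centre of its underside. Two or three of the slabs are there; all alike, in any order in the stack.
- meter: Bystander, not to be disturbed: orange multimeter 150 x 75 x 34. Origin: centre of its underside.
- mouse: Bystander, not to be disturbed: black computer mouse about 78 x 60 x 35. Origin: at its underside.
- coil: Bystander, not to be disturbed: pair of copper coils on an iron core with a blue foot, 100 x 50 x 93 high. Origin: centre of its underside.

How it is judged (in metres and radians):
On the way, in this order (a step that is already met when the one before it is completed fails the run):
1. the lid is tipped up (more than 0.2 rad) with its far end still on the tub's far rim (within 30 mm) (angle between lid's own z axis and vertical above 0.2 rad and distance between lid_far and tub_far below 0.03 m), for 0.1 s.
2. the lid lies flat on the mat, fin up, its centre within 50 mm of the mat's (horizontal distance between lid and mat below 0.05 m and height (world z) of lid below 0.01 m and angle between lid's own z axis and vertical below 0.06 rad), for 0.2 s.
3. the lower electrode lies flat on the pocket floor (horizontal distance between lower and seat below 0.006 m and angle between lower's own z axis and vertical below 0.07 rad and angle between the y axis of lower and the x axis of holder, either way round below 0.1 rad and z of lower in the frame of seat below 0.005 m), for 0.3 s.
4. every slab present lies flat in the pocket upon the lower electrode (all of step 3 and horizontal distance between each of slab1, slab2, slab3 and seat below 0.006 m and angle between each of slab1, slab2, slab3's own z axis and vertical below 0.07 rad and angle between the y axis of each of slab1, slab2, slab3 and the x axis of holder, either way round below 0.1 rad and z of slab1 in the frame of seat between 0.02 and 0.053 m and z of slab2 in the frame of seat between 0.02 and 0.053 m and z of slab3 in the frame of seat between 0.02 and 0.053 m), for 0.3 s.
5. the upper electrode lies flat on top of the stack (all of step 4 and horizontal distance between upper and seat below 0.006 m and angle between upper's own z axis and vertical below 0.07 rad and angle between the y axis of upper and the x axis of holder, either way round below 0.1 rad and z of upper in the frame of lower above 0.032 m and z of upper in the frame of slab1 above 0.008 m and z of upper in the frame of slab2 above 0.008 m and z of upper in the frame of slab3 above 0.008 m and z of upper in the frame of seat below 0.065 m), for 0.3 s.
At the end, for the whole second after the job is handed in: Lower electrode on the pocket floor, every slab on it and the upper electrode on top, each within 6 mm of the pocket's centre, within 0.07 rad of level and 0.1 rad of square; the lid seated on the tub (within 12 mm, level within 0.05 rad); everything at rest and released (all of step 5 and horizontal distance between lid and tub below 0.012 m and z of lid in the frame of tub between 0.043 and 0.051 m and angle between lid's own z axis and vertical below 0.05 rad and angle between the x axis of lid and the x axis of tub, either way round below 0.12 rad and linear speed of each of lid, lower, upper, slab1, slab2, slab3 below 0.03 m/s); the robot touches nothing.
It fails at once if the multimeter is disturbed (moved more than 30 mm) (distance of meter from where it was at the start of the episode above 0.03 m).
It fails at once if the mouse is disturbed (moved more than 30 mm) (distance of mouse from where it was at the start of the episode above 0.03 m).
It fails at once if the coil is disturbed (moved more than 30 mm) (distance of coil from where it was at the start of the episode above 0.03 m).
Of slab1, slab2, slab3 only 2 to 3 are there at a start; the rules pass over those that are not, and their reading is None.
At some moment in a run one of slab1, slab2, slab3 may be knocked a few centimetres aside while the robot is not near it.
It also fails if it takes over 210 s, if anything falls off the work surface, if the arm or the gripper's body presses on something with over 40 N, if the wrist force passes 120 N, or if a joint passes its speed limit or range.

ROBOT

A 6-joint arm with a two-finger parallel gripper is mounted at the origin on the work surface. World frame = base frame: x ahead of the robot, y to its left, z up, the work surface at z = 0. Lengths are in mm, angles in rad, forces in N, time in s.
With the tool pointing down it reaches from about 375 to 975 mm from the base axis. Payload 3.8 kg.
Tool frame: the origin (TCP) lies at the very end of the fingers, on their centre line; the grasp point (between the pads) lies 19 mm behind it; z points along the fingers, y is the line along which they close (so a half turn about z gives the same grasp; the last joint's range is limited). The gripper opens to 88 mm and grips with 3 to 60 N. Pads are 18 mm wide; open, the fingers measure 123 mm over their backs; the gripper's body (75 mm by 187 mm) begins 45 mm behind the grasp point.
Start: joints at [1.226, 0.264, 1.604, -0, 1.274, -0.037], TCP at [204.498, 643.272, 238.706] pointing down, gripper open.
Joint ranges: [-2.63, 2.63], [-0.94, 2.18], [0.31, 2.57], [-1.31, 4.45], [0, 2.66], [-2.55, 2.55]. Speed limits (rad/s): [2.57, 2.57, 3.14, 3.14, 3.14, 3.14].

INTERFACE

Orientations are given as a 3x3 rotation matrix whose columns are the frame's x, y, z axes.
In Python, from bench import r gives the robot as it stands. Calls block until the motion is done:
- r.goto(position, orientation): joint-space move of the TCP to a pose.
- r.move_l(position, speed=150, rotation=None): straight line of the TCP; rotation=None keeps the orientation; speed is the mean speed in mm/s.
- r.movej(angles): joint-space move.
- r.command_gripper(opening): finger opening in mm; the grip force is fixed at half the most; returns when the fingers have stopped.
- r.hold(seconds).
- r.inverse_kinematics(position, orientation): joint angles nearest the present ones, or None.
- r.get_obs(): the state.
- r.grab_frame(name): name is "scene" or "top"; returns (picture, depth): 400x640x3 uint8, red, green, blue; 400x640 float32, mm along the optical axis (not along the pixel's ray), 0 where there is no reading.
- r.get_calibration(name): a dict with "fovy" (degrees; the focal length in pixels is half the picture's height over the tangent of half this angle, whatever the lens; pixels are square), "cx", "cy" (the principal point, pixels), "k1" (the pictures are not rectified: a ray, as slopes to the right and down, at radius r is drawn at 1 + k1 r^2 times it, then the intrinsics apply), "pose" (4x4, takes a point from camera to world coordinates). Camera axes: x right, y up, looking along -z (the intrinsics and any distortion apply to the point x, -y, -z); pixel columns grow to the right and rows downward; lengths in mm; the calibration is good to about 2 mm. A picture is of the moment at which its call begins. get_calibration takes no time and is no camera call.
A pose or a line that the arm cannot do raises r.PlanningError and nothing moves.
- r.finish_job(): hands the job in; it is judged then, once.
Trained networks look in the newest picture that a camera, given by its name, has taken for a name from the list of things; names that differ only in an ending like _2 or _b are one class to them, and where a whole thing is asked for, a point or a joint stands for the part that bears it (a point fixed in the world has none). Each returns a list of dicts, best first, with "p" (0 to 1); they miss things now and then, are a little off and sometimes report something else, mostly with a low value. They report only what shows in the picture. A call takes as long as a camera call.
- r.boxes_of(query, camera): "xyz" ([x, y, z] in mm, in world coordinates, good to about 4 mm: the middle of the surface that is visible of it).
- r.mark_of(query, camera): "xyz" ([x, y, z] in mm, in world coordinates, good to about 4 mm: a listed point, or the origin of a listed thing).
The state is a dict: "time_s": time; "qpos": joint angles; "joint_velocities": joint speeds; "joint_torque": joint torques, N m; "eef_pos": TCP position; "tcp_rot": TCP orientation; "wrist_force": force on the tool from outside, world axes, zero at the start; "moment": the same for the moment, N m; "gripper_width": finger opening in mm; "gripper_force": force on a finger pad.
Only numpy, scipy, OpenCV 4.12 (cv2) and the standard library are available. Lean on these libraries where they do the work, as an engineer would, in place of code of your own. Each camera call takes 0.05 s, during which the arm holds its last target. There are 200 camera calls.

## Working session

There is one attempt and no reset: what is moved stays moved. The work goes in short steps, each a Python script; the robot and the scene stay as the last script left them, time stands still between calls to the robot, and variables do not carry over. Pictures are saved under pics/ and viewed, at most 14 in all, crops included, and the job is handed in when it is done.

```bash
mkdir -p pics; ls
python3 - <<'E'
from bench import r
import cv2,numpy as np
for c in("scene","top"):
    im,d=r.grab_frame(c); cv2.imwrite(f"pics/{c}0.png",im[:,:,::-1]); np.savez(f"pics/{c}0.npz",im=im,d=d)
    k=r.get_calibration(c); print(c,k["fovy"],k["cx"],k["cy"],k["k1"],np.round(k["pose"],3).tolist())
    for q in("tub","lid","lid_fin","mat","holder","seat","slab1","meter","mouse","coil"):
        print(q,[(np.round(e["xyz"]).tolist(),round(e["p"],2)) for e in r.mark_of(q,c)][:4])
print(r.get_obs()["time_s"])
E
```

```text
pics
scene 45.115934075796375 312.72680436687773 202.98048413770843 -0.1109137951359102 [[0.734, -0.439, 0.518, 1185.198], [0.678, 0.493, -0.545, -724.32], [-0.016, 0.751, 0.66, 826.334], [0.0, 0.0, 0.0, 1.0]]
tub [([506.0, 261.0, -2.0], 0.97)]
lid [([580.0, -290.0, 4.0], 0.55)]
lid_fin [([427.0, 210.0, 73.0], 0.97)]
mat [([687.0, 45.0, 1.0], 0.64)]
holder [([455.0, -7.0, -1.0], 0.91)]
seat [([457.0, -9.0, 11.0], 0.66)]
slab1 [([580.0, -290.0, 2.0], 0.65), ([422.0, -327.0, -4.0], 0.55)]
meter [([747.0, 227.0, 0.0], 0.75), ([483.0, -515.0, 2.0], 0.58)]
mouse [([737.0, -205.0, -1.0], 0.67)]
coil [([749.0, 229.0, 2.0], 0.95)]
top 47.637376486689966 320.0807855828994 196.79326718423223 -0.04873882501765768 [[0.012, 0.978, -0.209, 279.74], [-1.0, 0.012, -0.002, -69.681], [0.001, 0.209, 0.978, 1498.282], [0.0, 0.0, 0.0, 1.0]]
tub []
lid [([508.0, 265.0, 45.0], 0.83)]
lid_fin [([433.0, 208.0, 73.0], 0.81), ([421.0, -324.0, 1.0], 0.29)]
mat [([692.0, 40.0, -3.0], 0.68)]
holder [([450.0, -6.0, 1.0], 0.56)]
seat [([455.0, -7.0, 5.0], 0.63)]
slab1 [([424.0, -326.0, 1.0], 0.88), ([582.0, -285.0, -0.0], 0.8)]
meter [([482.0, -516.0, 2.0], 0.93)]
mouse [([744.0, -206.0, -1.0], 0.82)]
coil [([745.0, 227.0, -2.0], 0.95)]
1.1
```

View pics/scene0.png

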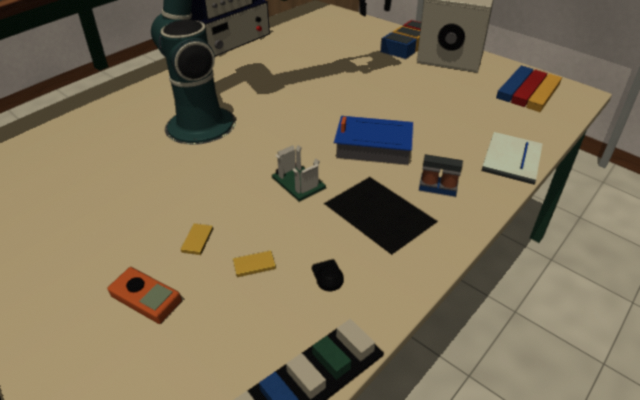

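View pics/top0.png

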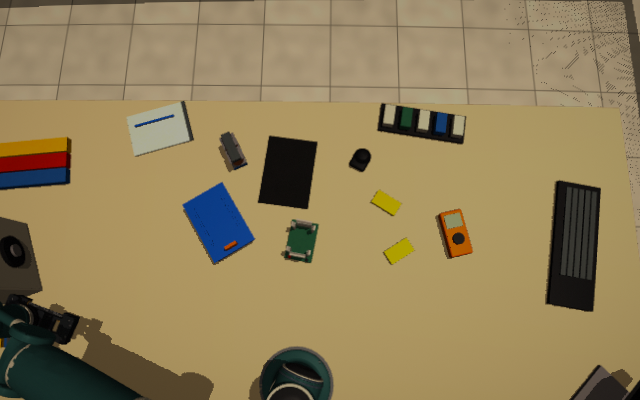

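Scene: lid/tub around top pixel (219,223) at about 0.6 rad yaw, with its fin at (231,245). The holder is at (301,241), the mat at (288,172), and the two slabs at (386,203) and (399,250). The coil, mouse and meter are clear of these. Next I'll fit rectangles.

```bash
cat > vis.py <<'E'
import numpy as np, cv2
from bench import r
def world(cam, d=None, z=None):
    """world xyz per pixel, from depth d or by intersecting plane z (mm)"""
    k=r.get_calibration(cam); f=200/np.tan(np.radians(k["fovy"])/2)
    K=np.array([[f,0,k["cx"]],[0,f,k["cy"]],[0,0,1]]); P=np.array(k["pose"])
    u,v=np.meshgrid(np.arange(640.),np.arange(400.))
    # exact inverse of r*(1+k1 r^2)
    p=cv2.undistortPointsIter(np.stack([u,v],-1).reshape(-1,1,2),K,np.array([k["k1"],0,0,0,0.]),None,None,(3,50,1e-9)).reshape(400,640,2)
    ray=np.stack([p[...,0],-p[...,1],-np.ones((400,640))],-1)@P[:3,:3].T; o=P[:3,3]
    t=d if z is None else (z-o[2])/ray[...,2]
    return o+ray*t[...,None]
def hsv(im): return cv2.cvtColor(np.ascontiguousarray(im),cv2.COLOR_RGB2HSV)
def rects(cam,im,d,lo,hi,ztop,near=None,rad=150,zt=7,minpx=40,n=1,plane=True):
    W=world(cam,d); m=cv2.inRange(hsv(im),np.array(lo),np.array(hi))>0
    m&=(d>0)&(abs(W[...,2]-ztop)<zt)
    if near is not None: m&=np.hypot(W[...,0]-near[0],W[...,1]-near[1])<rad
    nl,lab,st,_=cv2.connectedComponentsWithStats(m.astype(np.uint8),connectivity=8)
    X=world(cam,z=ztop) if plane else W; out=[]
    for i in sorted(range(1,nl),key=lambda i:-st[i,4])[:n]:
        if st[i,4]<minpx: continue
        p=X[lab==i][:,:2].astype(np.float32); (c,s,a)=cv2.minAreaRect(p)
        if s[0]<s[1]: s=s[::-1]; a+=90
        a=(a+90)%180-90
        out.append(dict(c=np.round(p.mean(0),1),box=np.round(c,1),s=np.round(s,1),yaw=round(float(np.radians(a)),3),z=round(float(np.median(W[lab==i][:,2])),1),n=int(st[i,4])))
    return out
E
python3 - <<'E'
from vis import *
for cam in("top","scene"):
    q=np.load(f"pics/{cam}0.npz"); im,d=q["im"],q["d"]
    print(cam); H=hsv(im); 
    if cam=="top": print("hsv",[(n,H[p].tolist()) for n,p in dict(lid=(210,210),mat=(170,288),slab=(203,386),grn=(241,301),wall=(226,300),fin=(245,231),bench=(280,500)).items()])
    print("lid",rects(cam,im,d,(100,120,40),(130,255,255),59,(508,263)))
    print("mat",rects(cam,im,d,(0,0,0),(180,255,40),2,(690,42),170))
    print("slab",rects(cam,im,d,(20,150,100),(32,255,255),12,(500,-250),300,n=5))
    print("fin",rects(cam,im,d,(4,150,60),(16,255,255),89,(430,209),60,zt=12,minpx=8))
    print("holdergreen",rects(cam,im,d,(40,60,20),(90,255,255),12,(455,-7),100))
    W=world(cam,d); m=(W[...,2]>60)&(W[...,2]<100)&(np.hypot(W[...,0]-455,W[...,1]+7)<90)&(H[...,1]<70)
    print("walls",rects(cam,im,d,(0,0,0),(180,70,255),86,(455,-7),90,zt=8,n=4,minpx=6))
    p=W[m][:,:2].astype(np.float32); c,s,a=cv2.minAreaRect(p); print("wallrect",c,s,np.radians(a),len(p), p.mean(0))
E
```

```text
top
hsv [('lid', [108, 234, 133]), ('mat', [15, 64, 16]), ('slab', [27, 255, 176]), ('grn', [68, 139, 66]), ('wall', [55, 78, 36]), ('fin', [12, 255, 171]), ('bench', [22, 111, 173])]
lid [{'c': array([502.7, 261.9], dtype=float32), 'box': array([502.5, 261.3]), 's': array([219.4, 146.8]), 'yaw': 0.559, 'z': 58.9, 'n': 2890}]
mat [{'c': array([685.1,  45. ], dtype=float32), 'box': array([687.2,  45.2]), 's': array([236.8, 166.6]), 'yaw': -0.123, 'z': 1.7, 'n': 3093}]
slab [{'c': array([ 421.4, -326.8], dtype=float32), 'box': array([ 421.3, -326.3]), 's': array([90.4, 49.7]), 'yaw': -0.998, 'z': 11.5, 'n': 391}, {'c': array([ 583.6, -287.8], dtype=float32), 'box': array([ 582.9, -288.6]), 's': array([89.8, 49.8]), 'yaw': 0.979, 'z': 11.4, 'n': 365}]
fin [{'c': array([424.4, 211.3], dtype=float32), 'box': array([424.4, 210.9]), 's': array([40. , 11.4]), 'yaw': -1.007, 'z': 88.1, 'n': 47}]
holdergreen [{'c': array([448.9,  -9.6], dtype=float32), 'box': array([450.2,  -6.4]), 's': array([127.8,  87.5]), 'yaw': -0.175, 'z': 11.7, 'n': 705}]
walls [{'c': array([398.6,   1.1], dtype=float32
[... 1493 characters left out ...]
.4, 'n': 449}]
walls [{'c': array([404.8,  -9.3], dtype=float32), 'box': array([405.8, -11.2]), 's': array([67.6, 24. ]), 'yaw': -1.493, 'z': 82.4, 'n': 73}, {'c': array([505. , -13.2], dtype=float32), 'box': array([505.4, -14. ]), 's': array([69.7, 23. ]), 'yaw': -1.48, 'z': 83.3, 'n': 68}, {'c': array([422.5,  26. ], dtype=float32), 'box': array([422.8,  24.8]), 's': array([19. , 10.8]), 'yaw': -0.805, 'z': 82.1, 'n': 18}, {'c': array([487.1, -52.5], dtype=float32), 'box': array([488.6, -53.2]), 's': array([21.3,  7.3]), 'yaw': -0.081, 'z': 82.0, 'n': 15}]
wallrect (450.9846496582031, -8.858367919921875) (78.59697723388672, 118.80575561523438) 1.3773753310382402 439 [449.24948   -8.932704]
```

Run:
```python
import cv2,numpy as np
a=cv2.imread("pics/top0.png")[205:275,265:335]; b=cv2.imread("pics/scene0.png")[135:205,262:342]
cv2.imwrite("pics/hold.png",np.hstack([cv2.resize(a,(400,400),interpolation=0),cv2.resize(b,(400,350),interpolation=0)[:].copy() if 0 else cv2.resize(b,(400,400),interpolation=0)]))
```

```text
(no output)
```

View pics/hold.png

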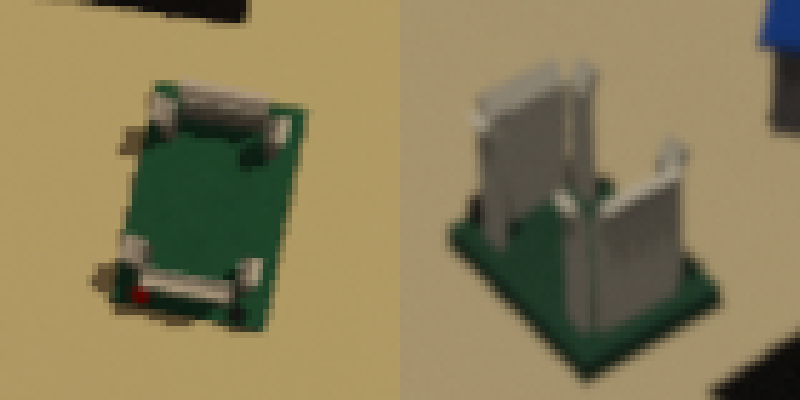

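```bash
cat > mot.py <<'E'
import numpy as np
from bench import r
from scipy.spatial.transform import Rotation as Ro
A=np.array
def down(yaw):
    """tool down, closing line (tool y) at yaw; picks the half turn with the roomier last joint"""
    return A([[-np.sin(yaw),np.cos(yaw),0],[np.cos(yaw),np.sin(yaw),0],[0,0,-1.]]).T
def best(pos,yaw):
    c=[]
    for y in(yaw,yaw+np.pi):
        q=r.inverse_kinematics(pos,down(y))
        if q is not None: c.append((abs(q[5]),y))
    return down(min(c)[1])
def ob():
    o=r.get_obs(); return o
def say(t): 
    o=ob(); print(t,"t",round(o["time_s"],1),"p",np.round(o["eef_pos"],1),"w",round(o["gripper_width"],1),"gf",round(float(np.max(o["gripper_force"])),1),"F",np.round(o["wrist_force"],1))
E
python3 - <<'E'
from mot import *
yaw=.5585; u=A([np.cos(yaw),np.sin(yaw),0]); v=A([-u[1],u[0],0])
C=A([504.1,258.6,47.]); T0=C-92*u; T0[2]=62
R0=best(T0,yaw); P=C+103*u; P[2]=55
q=r.inverse_kinematics(T0,R0); print(np.round(q,2))
arc=[]
for th in np.linspace(.08,.32,4):
    M=Ro.from_rotvec(v*th).as_matrix(); p=P+M@(T0-P)+A([0,0,1]); arc.append((p,M@R0)); print(np.round(p), r.inverse_kinematics(p,M@R0) is not None)
say("start"); r.command_gripper(40)
r.goto(T0+A([0,0,80]),R0); r.move_l(T0,150); r.command_gripper(0); say("gripped")
for p,R in arc: r.move_l(p,90,R)
r.hold(.2); say("tipped")
np.savez("lid.npz",T0=T0,R0=R0,C=C,yaw=yaw)
from vis import *
im,d=r.grab_frame("scene"); cv2.imwrite("pics/tip.png",im[60:260,280:560,::-1])
E
```

```text
[ 0.41  0.07  2.18 -0.    0.88 -0.15]
[427. 210.  79.] True
[429. 212.  94.] True
[432. 214. 109.] True
[436. 216. 124.] True
start t 1.1 p [204.5 643.3 238.7] w 88.5 gf 0.0 F [-0.7 -0.1 -0.4]
gripped t 5.0 p [426.3 210.   62.3] w 9.5 gf 30.0 F [0.3 1.3 2.4]
tipped t 6.5 p [435.6 215.9 123.4] w 9.6 gf 30.0 F [ 0.7  0.2 -1.3]
```

View pics/tip.png

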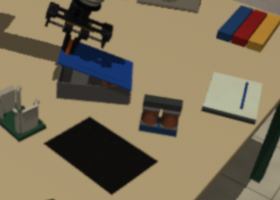

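The fin is gripped and the lid is tipped (crop pixels 58–133, 40–90), with its far end still on the rim. Next I lift it off and lay it on the mat.

Run:
```python
from mot import *
from vis import *
L=np.load("lid.npz"); T0=L["T0"]
o=ob(); p=A(o["eef_pos"]); R=A(o["tcp_rot"])
r.move_l(p+A([0,0,130]),200)
my=-.125; c=A([700.,50.,0]); u=A([np.cos(my),np.sin(my),0])
# keep same half-turn as the lid grasp: rotate R0 about z
Rm=Ro.from_rotvec([0,0,my-float(L["yaw"])]).as_matrix()@L["R0"]
T=c-92*u; T[2]=T0[2]-45
print(np.round(T), r.inverse_kinematics(T,Rm))
r.goto(T+A([0,0,120]),Rm); r.hold(.2); say("above")
r.move_l(T+A([0,0,10]),150); say("near"); r.move_l(T+A([0,0,1]),40); say("down")
r.command_gripper(40); r.hold(.2); say("rel")
np.savez("mat.npz",T=T,R=Rm)
r.move_l(T+A([0,0,90]),200)
Rh=best(A([452,-9,150]),-.177+np.pi/2); r.command_gripper(0)
r.goto(A([452,-9,200]),Rh); say("over holder")
for cam in("top","scene"):
    im,d=r.grab_frame(cam); np.savez(f"pics/{cam}1.npz",im=im,d=d)
    if cam=="scene": cv2.imwrite("pics/open.png",cv2.resize(im[80:280,260:540,::-1],(800,571)))
    print(cam,"lid",rects(cam,im,d,(100,120,40),(130,255,255),14,(700,50)))
    for q in("lower","upper","tub"): print(q,[(np.round(e["xyz"]).tolist(),round(e["p"],2)) for e in r.mark_of(q,cam)][:3])
```

```text
[609.  61.  17.] [ 5.99317914e-02  3.68752842e-01  1.91666950e+00 -4.44089210e-16
  8.56170313e-01  1.84931791e-01]
above t 8.6 p [608.8  62.8 137.8] w 9.7 gf 30.0 F [-0.2  0.5 -0.9]
near t 9.4 p [609.7  61.6  27.9] w 9.8 gf 30.0 F [-0.2 -0.7 -0.8]
down t 9.8 p [608.6  61.4  18. ] w 9.5 gf 30.0 F [-0.5 -0.3 -1.4]
rel t 10.6 p [608.7  61.5  18. ] w 39.7 gf 0.0 F [ 0.1 -0.3  0.7]
over holder t 13.4 p [452.2  -9.  200. ] w 0.5 gf 0.0 F [ 0.7 -0.9 -0.4]
top lid [{'c': array([708.6,  51.1], dtype=float32), 'box': array([698.2,  51.1]), 's': array([217.3, 148.2]), 'yaw': -0.125, 'z': 13.9, 'n': 2286}]
lower [([467.0, 243.0, 2.0], 0.73)]
upper [([542.0, 288.0, 1.0], 0.62), ([482.0, -517.0, 0.0], 0.58)]
tub [([506.0, 261.0, 3.0], 0.81)]
scene lid [{'c': array([707.2,  45.1], dtype=float32), 'box': array([698.2,  49.4]), 's': array([224. , 147.4]), 'yaw': -0.124, 'z': 14.7, 'n': 3343}]
lower [([467.0, 240.0, 9.0], 0.78)]
upper [([541.0, 284.0, 3.0], 0.62)]
tub [([506.0, 265.0, -3.0], 0.62)]
```

View pics/open.png

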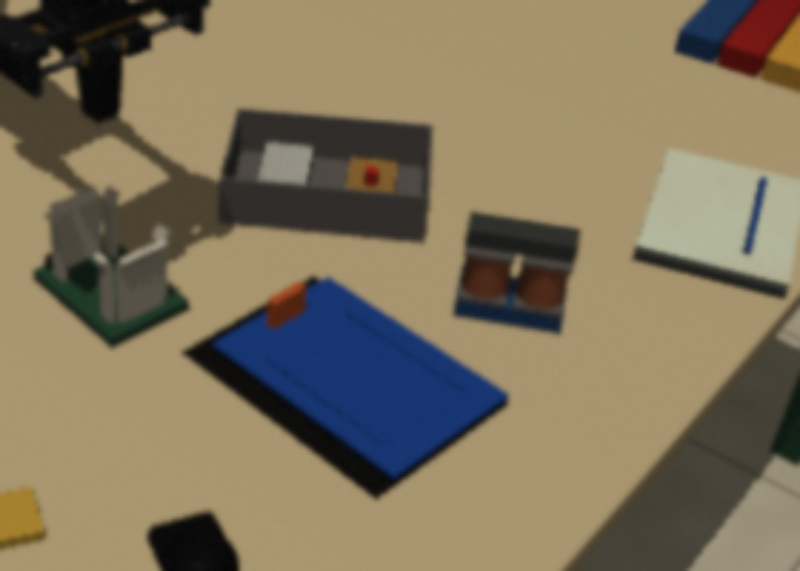

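The lid lies flat on the mat. The aluminium block is at the robot end of the tub (crop pixel 285,163) and the brass plate with its red terminal is at the far end (372,175). I'll touch-probe the pocket for its exact centre.

Run:
```python
from mot import *
hy=-.177; hx=A([np.cos(hy),np.sin(hy),0]); hv=A([-hx[1],hx[0],0]); c=A([452.,-9,0])
def probe(start,d,maxd):
    r.move_l(start,120); r.hold(.1); f0=A(ob()["wrist_force"])
    for s in np.arange(1.,maxd,1.):
        r.move_l(start+d*s,40); f=A(ob()["wrist_force"])-f0
        if f@-d>5: break
    o=ob(); x=A(o["eef_pos"]); print("hit",round(s,1),round(float(f@-d),1),"at",np.round((x-c)@hx,2),np.round((x-c)@hv,2))
    r.move_l(start,120); return (x-c)
z=A([0,0,50.])
r.move_l(c+z,200)
a=probe(c+z+hx*28,hx,25)@hx; b=probe(c+z-hx*28,-hx,25)@hx
y1=probe(c+z+hx*33,hv,20)@hv; y2=probe(c+z+hx*33,-hv,20)@hv
y3=probe(c+z-hx*33,hv,20)@hv; y4=probe(c+z-hx*33,-hv,20)@hv
say("done"); dyaw=((y1+y2)-(y3+y4))/2/66
cc=c+hx*(a+b)/2+hv*(y1+y2+y3+y4)/4; print("centre",cc,"yaw",hy+dyaw,"spans",a-b,y1-y2,y3-y4)
r.move_l(c+A([0,0,170]),200); np.savez("hold.npz",c=cc,yaw=hy+dyaw)
```

```text
hit 10.0 6.0 at 36.21 -0.02
hit 10.0 6.2 at -36.67 0.01
hit 14.0 7.4 at 33.0 12.86
hit 11.0 5.2 at 33.01 -9.92
hit 14.0 6.3 at -33.02 12.89
hit 11.0 7.0 at -32.94 -9.94
done t 37.2 p [419.5  -3.2  50. ] w 0.7 gf 0.0 F [-0.4 -0.  -0.1]
centre [452.03258253  -7.50929114   0.        ] yaw -0.1769891423367388 spans 72.87997520297574 22.780048869058124 22.827902377319766
```

Run:
```python
from vis import *
for cam in("top","scene"):
    q=np.load(f"pics/{cam}1.npz"); im,d=q["im"],q["d"]; W=world(cam,d); H=hsv(im)
    for n,p in(("lower",(466,242)),("upper",(542,288))):
        m=np.hypot(W[...,0]-p[0],W[...,1]-p[1])<12; print(n,np.median(H[m],0),np.median(W[m][:,2]))
    print("lower",rects(cam,im,d,(0,0,100),(180,70,255),28,(466,240),70,zt=6))
    print("upper",rects(cam,im,d,(10,90,50),(30,255,255),20,(542,286),70,zt=6))
    print("slab",rects(cam,im,d,(20,150,100),(32,255,255),12,(500,-250),300,n=5))
    m=(abs(W[...,2]-55)<5)&(np.hypot(W[...,0]-504,W[...,1]-259)<135)&(d>0)
    p=world(cam,z=55)[m][:,:2].astype(np.float32); print("tub rim",cv2.minAreaRect(p),len(p))
```

```text
lower [ 18.  44. 175.] 27.56359202702174
upper [ 11. 248. 154.] 24.813812795937565
lower [{'c': array([464.6, 242.1], dtype=float32), 'box': array([464.7, 241.5]), 's': array([89.5, 49.8]), 'yaw': -1.025, 'z': 27.7, 'n': 397}]
upper [{'c': array([541.8, 286.6], dtype=float32), 'box': array([542., 287.]), 's': array([90.8, 51.2]), 'yaw': -1.03, 'z': 20.0, 'n': 364}]
slab [{'c': array([ 420.9, -325.9], dtype=float32), 'box': array([ 421.3, -326.4]), 's': array([89.9, 50.7]), 'yaw': -1.01, 'z': 11.1, 'n': 403}, {'c': array([ 582.7, -287.8], dtype=float32), 'box': array([ 583.1, -287.7]), 's': array([87.1, 51. ]), 'yaw': 1.005, 'z': 11.6, 'n': 377}]
tub rim ((504.6172180175781, 261.8067626953125), (210.52952575683594, 137.47132873535156), 32.41048049926758) 290
lower [ 24.  27. 149.] 27.04777665904021
upper [  6.5 197.  107.5] 27.13729255638941
lower [{'c': array([460.5, 246.2], dtype=float32), 'box': array([460.2, 246.6]), 's': array([72.2, 49.2]), 'yaw': -1.028, 'z': 27.2, 'n': 222}]
upper [{'c': array([534.3, 299.2], dtype=float32), 'box': array([533.8, 299.5]), 's': array([58.2, 50. ]), 'yaw': -1.007, 'z': 19.3, 'n': 153}]
slab [{'c': array([ 585.4, -291.4], dtype=float32), 'box': array([ 586. , -291.1]), 's': array([88. , 55.1]), 'yaw': 1.026, 'z': 12.5, 'n': 682}, {'c': array([ 424.4, -332.3], dtype=float32), 'box': array([ 423.9, -331.7]), 's': array([95.1, 49.1]), 'yaw': -0.993, 'z': 12.4, 'n': 561}]
tub rim ((507.449951171875, 256.71014404296875), (209.31961059570312, 149.2159423828125), 32.59043502807617) 367
```

```bash
cat >> mot.py <<'E'
Hd=np.load("hold.npz"); HC=A(Hd["c"]); HY=float(Hd["yaw"])
hx=A([np.cos(HY),np.sin(HY),0]); hv=A([-hx[1],hx[0],0])
def pick(c,yaw,zb,grip,opening,up=120,hi=100):
    """grasp a part centred at c (xy), short axis at yaw, underside zb, TCP grip mm above underside"""
    p=A([c[0],c[1],zb+grip]); R=best(p,yaw); r.command_gripper(opening)
    r.goto(p+A([0,0,hi]),R); r.move_l(p,150); r.command_gripper(20); say("grip"); r.move_l(p+A([0,0,up]),200); say("lifted")
def place(zb,grip,off=(0,0),gap=1.0,flim=30):
    """lower the held part into the pocket, underside at zb above pocket floor; off = correction along holder x,y"""
    t=HC+hx*off[0]+hv*off[1]; t[2]=12+zb+grip
    R=best(t,HY+np.pi/2); top=max(92,12+zb+15)+grip
    r.goto(A([t[0],t[1],top+10]),R); r.move_l(A([t[0],t[1],top]),100); r.hold(.15); f0=A(ob()["wrist_force"])
    zs=np.append(np.arange(top-4,t[2]+gap,-4),t[2]+gap)
    for z in zs:
        r.move_l(A([t[0],t[1],z]),60); f=A(ob()["wrist_force"])-f0
        if f[2]>4 or np.hypot(f[0],f[1])>6: print("z",round(z-grip-12,1),"dF",np.round([f@hx,f@hv,f[2]],1))
        if f[2]>flim: print("STOP"); return False
    say("placed"); return True
def release(w=62,up=130):
    r.command_gripper(w); p=A(ob()["eef_pos"]); r.move_l(p+A([0,0,up]),200); say("away")
E
python3 - <<'E'
from mot import *
from vis import *
pick((466,241),.544,4,13,62,up=150)
im,d=r.grab_frame("top"); np.savez("pics/top2.npz",im=im,d=d)
place(0,13)
for cam in("scene","top"):
    im,d=r.grab_frame(cam); np.savez(f"pics/{cam}3.npz",im=im,d=d)
    if cam=="scene": cv2.imwrite("pics/pl.png",cv2.resize(im[110:230,240:360,::-1],(600,600)))
E
```

```text
grip t 41.3 p [466.7 241.2  18.2] w 49.9 gf 30.0 F [-1.1 -2.1  6.5]
lifted t 42.2 p [464.8 240.5 165.4] w 49.4 gf 30.0 F [-1.4  0.6 -3.4]
placed t 48.9 p [452.6  -7.5  26.2] w 49.7 gf 30.0 F [ 0.6  0.2 -1.6]
```

View pics/pl.png

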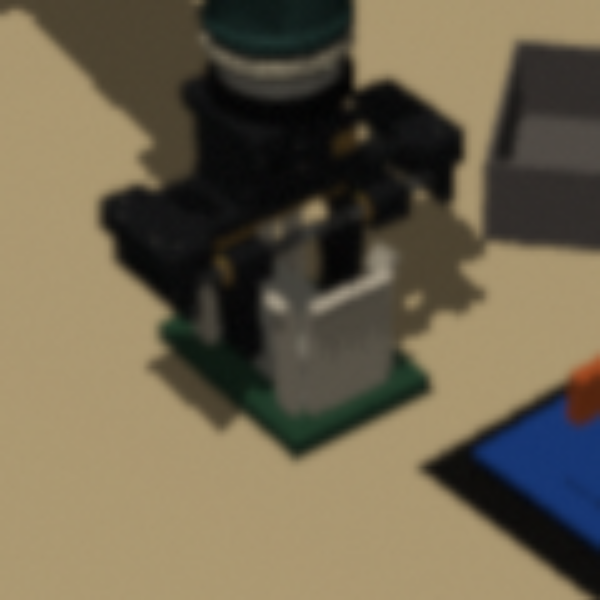

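The block went down between the walls with no contact force and the fingers sit in the slots. I'll release it, check the seat, and re-locate the slabs over the whole bench.

Run:
```python
from mot import *
from vis import *
release()
r.goto(A([480,-170,250]),best(A([480,-170,250]),1.0))
for cam in("top","scene"):
    im,d=r.grab_frame(cam); np.savez(f"pics/{cam}4.npz",im=im,d=d)
    print(cam,"lower",rects(cam,im,d,(0,0,60),(180,90,255),36,HC[:2],55,zt=7))
    print("slab",rects(cam,im,d,(20,150,100),(32,255,255),12,n=6,minpx=100))
say("")
```

```text
away t 50.2 p [451.3  -7.4 155.1] w 62.1 gf 0.0 F [-0.4  0.7 -0. ]
top lower [{'c': array([452.7,  -7.8], dtype=float32), 'box': array([453.9,  -7.4]), 's': array([91.8, 52.4]), 'yaw': -0.18, 'z': 35.8, 'n': 407}]
slab [{'c': array([ 421.1, -325.9], dtype=float32), 'box': array([ 421.3, -326.3]), 's': array([90.5, 49.7]), 'yaw': -0.995, 'z': 11.1, 'n': 395}]
scene lower [{'c': array([444.7, -10.4], dtype=float32), 'box': array([452.7,  -9.1]), 's': array([114.9,  74.2]), 'yaw': -0.16, 'z': 35.3, 'n': 328}]
slab [{'c': array([ 585.6, -291.2], dtype=float32), 'box': array([ 586. , -291.1]), 's': array([88.1, 54.9]), 'yaw': 1.02, 'z': 12.5, 'n': 684}, {'c': array([ 424.4, -332.2], dtype=float32), 'box': array([ 423.8, -331.6]), 's': array([94.7, 49.2]), 'yaw': -0.993, 'z': 12.5, 'n': 562}]
 t 51.1 p [ 478.9 -168.3  247.9] w 62.2 gf 0.0 F [ 0.3 -0.6  0.2]
```

Run:
```python
from mot import *
from vis import *
pick((422.8,-328.3),np.pi/2-1.0,0,2,72)
if place(24,2): release()
r.goto(A([480,-130,250]),best(A([480,-130,250]),1.0))
for cam in("top","scene"):
    im,d=r.grab_frame(cam)
    print(cam,rects(cam,im,d,(18,130,80),(34,255,255),48,HC[:2],60,zt=7))
    print("slab",rects(cam,im,d,(20,150,100),(32,255,255),12,n=6,minpx=100))
    if cam=="top": cv2.imwrite("pics/s1.png",cv2.resize(im[200:280,260:360,::-1],(500,400)))
```

```text
grip t 53.6 p [ 423.2 -328.6    2.6] w 49.7 gf 30.0 F [-0.   0.4  3.8]
lifted t 54.3 p [ 422.1 -327.7  120.9] w 49.2 gf 30.0 F [ 0.1 -0.1 -0.9]
placed t 59.5 p [451.9  -7.5  38.8] w 49.4 gf 30.0 F [-0.9  0.1 -1.2]
away t 60.6 p [451.3  -7.5 168.1] w 62.1 gf 0.0 F [-0.7  0.4 -0.3]
top [{'c': array([456.4,   1. ], dtype=float32), 'box': array([452.4,  -1.4]), 's': array([88.4, 36.2]), 'yaw': -0.187, 'z': 47.7, 'n': 243}]
slab [{'c': array([ 575.2, -302.9], dtype=float32), 'box': array([ 576.4, -298.2]), 's': array([62.8, 49.8]), 'yaw': 0.979, 'z': 11.6, 'n': 227}]
scene []
slab [{'c': array([ 585.9, -291.2], dtype=float32), 'box': array([ 585.9, -291.1]), 's': array([88.2, 54.8]), 'yaw': 1.024, 'z': 12.5, 'n': 690}]
```

View pics/s1.png

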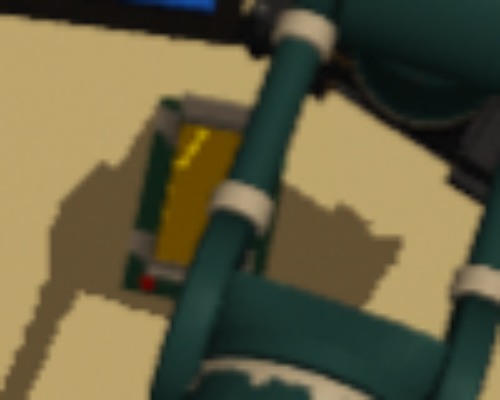

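Slab 1 lies flat in the pocket, partly hidden by the arm, with its top at 48 mm as expected. Now slab 2.

Run:
```python
from mot import *
from vis import *
pick((584.8,-289.3),1.01-np.pi/2,0,2,72)
if place(36,2): release()
r.goto(A([420,260,250]),best(A([420,260,250]),.55))
for cam in("top","scene"):
    im,d=r.grab_frame(cam); np.savez(f"pics/{cam}5.npz",im=im,d=d)
    print(cam,rects(cam,im,d,(18,130,80),(34,255,255),60,HC[:2],60,zt=7))
    print("slab",rects(cam,im,d,(20,150,100),(32,255,255),12,n=6,minpx=100))
    print("upper",rects(cam,im,d,(10,90,50),(30,255,255),20,(542,286),70,zt=6))
    print([(np.round(e["xyz"]).tolist(),round(e["p"],2)) for e in r.mark_of("slab1",cam)][:4])
say(""); im=np.load("pics/top5.npz")["im"]; cv2.imwrite("pics/top5.png",im[:,:,::-1])
```

```text
grip t 64.3 p [ 585.  -289.4    2.3] w 49.8 gf 30.0 F [-0.5  0.4  1.7]
lifted t 65.0 p [ 583.9 -288.9  120.8] w 49.7 gf 30.0 F [ 0.4 -1.  -1.9]
placed t 69.5 p [451.8  -7.5  50.8] w 49.9 gf 30.0 F [-0.5  0.1 -0.4]
away t 70.7 p [451.4  -7.5 180.1] w 62.2 gf 0.0 F [-0.4  0.  -1. ]
top [{'c': array([451.2,  -7.8], dtype=float32), 'box': array([451.5,  -7.1]), 's': array([90.1, 52.1]), 'yaw': -0.173, 'z': 59.6, 'n': 433}]
slab []
upper [{'c': array([541.4, 287.5], dtype=float32), 'box': array([541.6, 286.8]), 's': array([90.7, 51.9]), 'yaw': -1.017, 'z': 19.4, 'n': 366}]
[([451.0, -4.0, 48.0], 0.9)]
scene [{'c': array([438.5,  -7.6], dtype=float32), 'box': array([440.3,  -9.9]), 's': array([72.4, 55.7]), 'yaw': -0.197, 'z': 58.9, 'n': 283}]
slab []
upper [{'c': array([534.2, 299.3], dtype=float32), 'box': array([533.8, 299.5]), 's': array([58.2, 50. ]), 'yaw': -1.007, 'z': 19.3, 'n': 153}]
[([453.0, -9.0, 52.0], 0.86), ([453.0, -7.0, -2.0], 0.5), ([450.0, -5.0, 32.0], 0.49)]
 t 72.2 p [420.1 259.2 249.6] w 61.8 gf 0.0 F [-0.7  0.2  1.4]
```

View pics/top5.png

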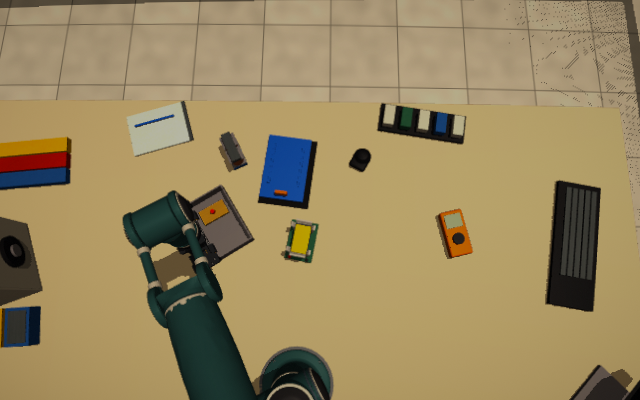

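The bench is clear of slabs, both are in the pocket at pixel (300,240), and the upper electrode is at (213,212). I'll place the upper electrode, then the lid.

Run:
```python
from mot import *
from vis import *
pick((543.1,286.1),.546,4,4,62,up=160)
if place(48,4): release()
r.goto(A([560,120,230]),best(A([560,120,230]),-.1))
for cam in("top","scene"):
    im,d=r.grab_frame(cam); np.savez(f"pics/{cam}6.npz",im=im,d=d)
    print(cam,rects(cam,im,d,(8,90,50),(34,255,255),76,HC[:2],60,zt=7))
    print("lid",rects(cam,im,d,(100,120,40),(130,255,255),14,(700,50)))
cv2.imwrite("pics/u.png",cv2.resize(im[110:230,240:360,::-1],(600,600)))
```

```text
grip t 74.4 p [544.  286.6   9.6] w 49.9 gf 30.0 F [-0.9 -0.5  6.9]
lifted t 75.3 p [542.  285.6 166.3] w 49.4 gf 30.0 F [ 0.1 -0.2 -2.1]
placed t 79.0 p [452.7  -7.6  65.5] w 49.6 gf 30.0 F [-0.8  0.   1.6]
away t 80.1 p [451.2  -7.5 193.9] w 61.5 gf 0.0 F [-0.4 -0.6 -0.5]
top [{'c': array([449.4,  -7.9], dtype=float32), 'box': array([449.6,  -6.9]), 's': array([92.7, 51.7]), 'yaw': -0.179, 'z': 75.5, 'n': 436}]
lid [{'c': array([700.2,  47.5], dtype=float32), 'box': array([697.1,  51.3]), 's': array([219.6, 148.2]), 'yaw': -0.125, 'z': 13.8, 'n': 2410}]
scene [{'c': array([448.9, -11.5], dtype=float32), 'box': array([450.9, -10.3]), 's': array([95.6, 57.3]), 'yaw': -0.183, 'z': 75.0, 'n': 365}]
lid [{'c': array([707. ,  45.2], dtype=float32), 'box': array([698.1,  49.2]), 's': array([224., 147.]), 'yaw': -0.125, 'z': 14.6, 'n': 3335}]
```

View pics/u.png

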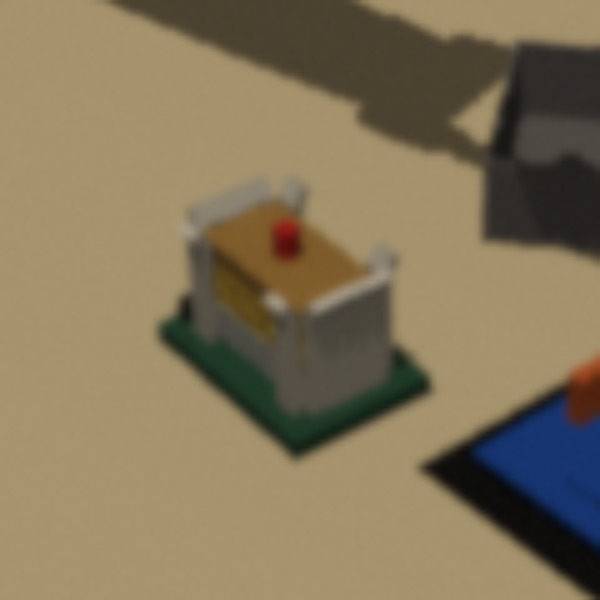

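The stack is complete: the brass sits level with the terminal up (crop pixel 287,238) and its top at 76 mm. Now the lid goes back.

Run:
```python
from mot import *
from vis import *
L=np.load("lid.npz"); M=np.load("mat.npz"); T=M["T"]; T0=L["T0"]+A([1.8,.6,0])
r.command_gripper(40); r.goto(T+A([0,0,90]),M["R"]); r.move_l(T+A([0,0,.5]),120); r.command_gripper(0); say("grip")
r.move_l(T+A([0,0,200]),200)
r.goto(T0+A([0,0,120]),L["R0"]); r.move_l(T0+A([0,0,25]),150); r.hold(.2); f0=A(ob()["wrist_force"]); say("over")
for h in list(range(22,0,-2))+[.5]:
    r.move_l(T0+A([0,0,h]),50); f=A(ob()["wrist_force"])-f0
    if np.linalg.norm(f)>3: print(h,np.round(f,1))
    if f[2]>20: print("STOP"); break
say("down")
for cam in("top","scene"):
    im,d=r.grab_frame(cam); np.savez(f"pics/{cam}7.npz",im=im,d=d)
    print(cam,rects(cam,im,d,(100,120,40),(130,255,255),59,(508,263)))
cv2.imwrite("pics/l.png",cv2.resize(im[80:200,290:450,::-1],(800,600)))
```

```text
grip t 84.4 p [608.9  61.5  17.9] w 9.6 gf 30.0 F [-1.1  0.2  3.2]
over t 87.4 p [429.  210.9  88.3] w 9.9 gf 30.0 F [ 0.6  1.  -2.7]
0.5 [-0.7 -1.   3.5]
down t 90.4 p [428.2 210.6  62.9] w 10.1 gf 30.0 F [-0.1  0.   0.8]
top [{'c': array([542.1, 258.9], dtype=float32), 'box': array([503.7, 261.1]), 's': array([219.5, 146.1]), 'yaw': 0.559, 'z': 59.0, 'n': 1374}]
scene [{'c': array([516.7, 255.3], dtype=float32), 'box': array([505.6, 255.6]), 's': array([216.7, 151.1]), 'yaw': 0.556, 'z': 58.5, 'n': 1938}]
```

View pics/l.png

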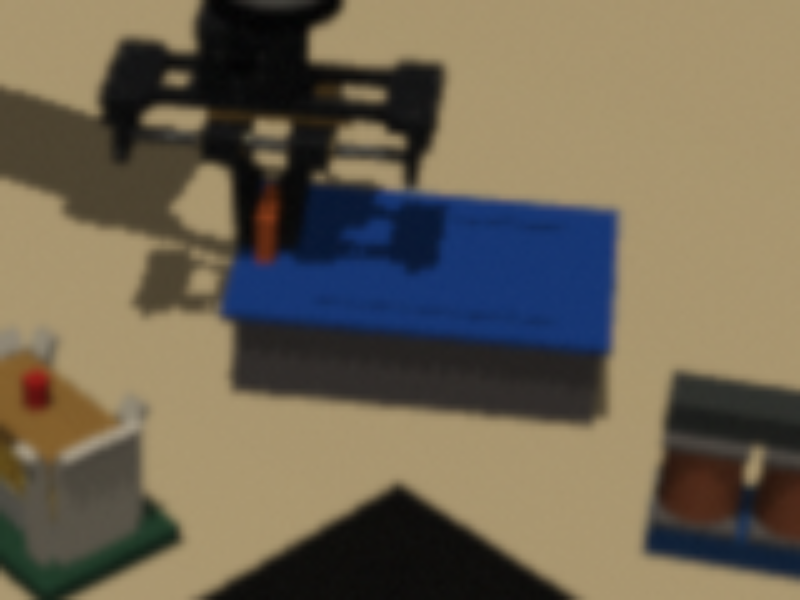

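The lid is down on the tub and level at 59 mm. I'll release it and verify all round.

Run:
```python
from mot import *
from vis import *
release(40,up=110); r.goto(A([300,560,300]),best(A([300,560,300]),.5)); r.hold(.5)
for cam in("top","scene"):
    im,d=r.grab_frame(cam); W=world(cam,d)
    print(cam,rects(cam,im,d,(100,120,40),(130,255,255),59,(508,263)),rects(cam,im,d,(8,90,50),(34,255,255),76,HC[:2],60,zt=7))
    m=cv2.inRange(hsv(im),np.array((100,120,40)),np.array((130,255,255)))>0
    m&=(np.hypot(W[...,0]-505,W[...,1]-259)<120)&(W[...,2]>50)
    p=W[m]; x=np.c_[p[:,:2]-[505,259],np.ones(len(p))]; print("plane",np.linalg.lstsq(x,p[:,2],rcond=None)[0])
    for q in("meter","mouse","coil"): print(q,[(np.round(e["xyz"]).tolist(),round(e["p"],2)) for e in r.mark_of(q,cam)][:1])
say("")
```

```text
away t 91.8 p [427.3 210.2 171.6] w 39.9 gf 0.0 F [-0.2  0.1 -0.3]
top [{'c': array([503.5, 261.5], dtype=float32), 'box': array([503.5, 261.4]), 's': array([219.3, 146.6]), 'yaw': 0.558, 'z': 59.0, 'n': 2892}] [{'c': array([449.1,  -7.8], dtype=float32), 'box': array([449.6,  -6.9]), 's': array([92.7, 51.7]), 'yaw': -0.179, 'z': 75.7, 'n': 437}]
plane [-5.51875854e-04  7.31537939e-04  5.90522452e+01]
meter [([483.0, -514.0, 3.0], 0.7)]
mouse [([740.0, -206.0, -3.0], 0.75)]
coil [([745.0, 226.0, -2.0], 0.86)]
scene [{'c': array([513.9, 255.1], dtype=float32), 'box': array([506.7, 255.9]), 's': array([214.7, 150.5]), 'yaw': 0.556, 'z': 58.6, 'n': 2002}] [{'c': array([449.3, -11.4], dtype=float32), 'box': array([449.9,  -9.4]), 's': array([92.1, 58.5]), 'yaw': -0.135, 'z': 75.1, 'n': 363}]
plane [-5.89193114e-04  5.01327772e-03  5.85817651e+01]
meter [([482.0, -513.0, 5.0], 0.7)]
mouse [([738.0, -208.0, 2.0], 0.86)]
coil [([750.0, 228.0, -1.0], 0.98)]
 t 94.2 p [300.  560.1 300. ] w 40.0 gf 0.0 F [-0.1  0.5 -0.1]
```

```bash
python3 -c "
from bench import r
print(r.finish_job())"
```

```text
the job is handed in; nothing more can be done
None
```

The job is handed in after about 94 s, with no verdict returned: last images show the capacitor stacked squarely in the pocket (lower electrode, both slabs present, upper electrode terminal up), the lid seated level on the tub, and the meter, mouse and coil undisturbed.

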